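# Set out a repair order for collection

## Robot

A 7-joint arm with a two-finger parallel gripper is mounted at the origin on the work surface. World frame = base frame: x ahead of the robot, y to its left, z up, the work surface at z = 0. Lengths are in m, angles in rad, forces in N, time in s.
With the tool pointing down it reaches from about 0.425 to 0.825 m from the base axis. Payload 3.6 kg.
Tool frame: the origin (TCP) lies where the fingers leave the gripper's body, on its centre line; the fingertips stand 73 mm ahead of it and the grasp point (between the pads) lies 54 mm ahead of it; x points along the fingers, y is the direction in which the jaws open and shut, and the axes are right-handed (so a half turn about x gives the same grasp; the last joint's range is limited). The gripper opens to 85 mm and grips with 20 to 120 N. Pads are 22 mm wide; open, the fingers measure 114 mm over their backs; the gripper's body (76 mm by 85 mm) begins 54 mm behind the grasp point. The pads swing forward as they close: fully open they stand 13 mm farther back than shut.
Start: joints at [1.29, 0.615, -0.013, 1.423, 0.008, 1.103, -0.04], TCP at [0.164, -0.629, 0.304] pointing down, gripper open.
Joint ranges: [-3.12, 3.12], [-0.3, 2.06], [-1.34, 1.32], [0.26, 2.42], [-1.36, 4.5], [0.01, 1.98], [-2.84, 2.84]. Speed limits (rad/s): [2.79, 2.79, 3.14, 3.14, 3.14, 3.14, 3.14].

## Interface

Orientations are given as a unit quaternion [x, y, z, w].
In Python, from station import arm, snapshot, camera_info, ticket gives the robot as it stands. Calls block until the motion is done:
- arm.movep(position, orientation): joint-space move of the TCP to a pose.
- arm.line_to(position, velocity=0.15, ori=None): straight line of the TCP; ori=None keeps the orientation; velocity is the mean speed in m/s.
- arm.move_j(angles): joint-space move.
- arm.move_gripper(opening, effort=None): opening from 0.0 (shut) to 1.0 (fully open); effort is the grip in N (None keeps the last); returns when the fingers have stopped.
- arm.pause(seconds).
- arm.ik(position, orientation): joint angles nearest the present ones, or None.
- snapshot(name): name is "side" or "top"; returns the picture (480x640x3 uint8, blue, green, red); there is no depth.
- camera_info(name): a dict with "fx", "fy", "cx", "cy" (pixels), "R" (3x3) and "t" (3): a world point X has camera coordinates R X + t. Camera axes: x right, y down, z forward; pixel columns grow to the right and rows downward; lengths in m; the calibration is good to about 2 mm. A picture is of the moment at which its call begins. camera_info takes no time and is no camera call.
A pose or a line that the arm cannot do raises arm.MotionError and nothing moves.
- ticket.finish_job(): hands the job in, once; it reports no verdict.
Readings, each from a call of its own:
- arm.read_time(): time.
- arm.read_joint_positions(): joint angles.
- arm.read_dq(): joint speeds.
- arm.read_effort(): joint torques, N m.
- arm.read_tool_pos(): TCP position.
- arm.read_eef_rot(): TCP orientation.
- arm.read_ft_force(): force on the tool from outside, world axes, zero at the start.
- arm.read_wrist_torque(): the same for the moment, N m.
- arm.read_opening(): opening from 0.0 (shut) to 1.0 (fully open).
Only numpy, scipy, OpenCV 4.12 (cv2) and the standard library are available. Lean on these libraries where they do the work, as an engineer would, in place of code of your own. Each camera call takes 0.05 s, during which the arm holds its last target.

## Task

Set out the finished order on the green collection tray: tilt the two orange cases, one after the other, forward out of the packed row in the rack, pull them free and stand them upright on the tray, and stand every white boxed phone from the blue mat on the tray too, on its short narrow end, each standing by itself well within the tray. When all of them stand there, press the red ready button down and let go. Leave the other cases standing in the rack and the other things on the bench where they are.

Things in the scene. Friction and masses are not known exactly. Their poses are not given: they have to be found in the camera images.
- rack: grey fixed rack; origin: centre of underside, y along the row, x to its back. Floor 6 mm over the table; holds 5 upright cases, 0.6 mm apart. Front lip 14 mm above the floor, 6 mm ahead of the cases; low back to z 66 mm. A keeper bar (z 147 to 157 mm, front edge at x = 40 mm) lies 11 mm above the rear 10 mm of the case tops: it stops straight lifting, the lip straight sliding
- order_case1: orange case, one of two among the row's middle three: 100 deep (x), 36 thick (y), 130 mm high, 0.18-0.33 kg; origin: centre of underside, x to the rack's back. Black grip tab on top, 12 (x) x 30 (y) x 34 mm high, centred at x -12, z 147 mm; pinch it across x. Comes out by tilting its top to the front about its front bottom edge (0.15-0.4 rad) clear of the bar, then lifting over the lip
- order_case2: orange case, one of two among the row's middle three: 100 deep (x), 36 thick (y), 130 mm high, 0.18-0.33 kg; origin: centre of underside, x to the rack's back. Black grip tab on top, 12 (x) x 30 (y) x 34 mm high, centred at x -12, z 147 mm; pinch it across x. Comes out by tilting its top to the front about its front bottom edge (0.15-0.4 rad) clear of the bar, then lifting over the lip
- case_a: grey slim case of the same shape as the orange ones, packed beside them in the rack; to be left there
- case_b: blue slim case of the same shape as the orange ones, packed beside them in the rack; to be left there
- case_c: grey slim case of the same shape as the orange ones, packed beside them in the rack; to be left there
- phone_box1: white boxed phone, a closed box 110 x 50 x 30 mm, 0.10 to 0.20 kg (2 or 3 of the three are there); origin at its centre; x along its 110 mm length, y its 50 mm width, z its 30 mm thickness. Starts lying flat on the blue mat (z up), some 38 mm clear of the next one
- phone_box2: white boxed phone, a closed box 110 x 50 x 30 mm, 0.10 to 0.20 kg (2 or 3 of the three are there); origin at its centre; x along its 110 mm length, y its 50 mm width, z its 30 mm thickness. Starts lying flat on the blue mat (z up), some 38 mm clear of the next one
- phone_box3: white boxed phone, a closed box 110 x 50 x 30 mm, 0.10 to 0.20 kg (2 or 3 of the three are there); origin at its centre; x along its 110 mm length, y its 50 mm width, z its 30 mm thickness. Starts lying flat on the blue mat (z up), some 38 mm clear of the next one
- mat: blue work mat, fixed, 220 (x) x 260 (y) mm, 3 mm thick; origin at the centre of its underside
- tray: green collection tray, fixed, a flat plate 160 (x) x 280 (y) mm, 6 mm thick without rim; origin at the centre of its underside, z up
- ready (a joint): red ready button's travel in m: 0 up, 0.006 fully down; springs back; about 5 N presses it down
- ready_top (a point): centre of the top of the round red push button (32 mm across, 22 mm above the table when up) in a black puck (48 mm across, 12 mm high, 0.3 kg) that stands loose on the table; pressed straight down
- flux_bottle: amber bottle with yellow cap, 36 mm across, 85 mm high, origin under its centre; to be left alone
- blue_jar: glass jar with steel lid, 52 mm across, 70 mm high, origin under its centre; to be left alone
- tape_roll: red roll of tape lying flat, 84 mm across, 18 mm high, origin under its centre; to be left alone
- driver: red-handled screwdriver lying on the table, 150 mm long; to be left alone
- old_phone: black phone without box lying flat, 72 x 146 x 9 mm, origin under its centre; not one of the boxed phones; to be left alone
- screw_tin: round metal tin, 62 mm across, 28 mm high, origin under its centre; to be left alone
Things that resemble listed ones, but are neither listed nor needed, are in the scene too. Leave any purple look-alike of the phone_box3 alone.

How it is judged:
On the way, in this order (a step that is already met when the one before it is completed fails the run):
1. an orange case is tilted forward by more than 0.12 rad while its foot is still in the rack (((angle between order_case1's own z axis and vertical above 0.12 rad and z of order_case1 in the frame of rack below 0.05 m and x of order_case1 in the frame of rack between -0.04 and 0.04 m) or (angle between order_case2's own z axis and vertical above 0.12 rad and z of order_case2 in the frame of rack below 0.05 m and x of order_case2 in the frame of rack between -0.04 and 0.04 m))), for 0.1 s.
2. both orange cases and every boxed phone stand upright on the tray, let go (x of order_case1 in the frame of tray between -0.07 and 0.07 m and y of order_case1 in the frame of tray between -0.13 and 0.13 m and z of order_case1 in the frame of tray between -0.003 and 0.016 m and angle between each of order_case1, order_case2's own z axis and vertical below 0.1 rad and contact force between the fingers and order_case1 below 0.05 N and x of order_case2 in the frame of tray between -0.07 and 0.07 m and y of order_case2 in the frame of tray between -0.13 and 0.13 m and z of order_case2 in the frame of tray between -0.003 and 0.016 m and contact force between the fingers and order_case2 below 0.05 N and x of phone_box1 in the frame of tray between -0.07 and 0.07 m and y of phone_box1 in the frame of tray between -0.13 and 0.13 m and z of phone_box1 in the frame of tray between 0.05 and 0.071 m and angle between the x axis of each of phone_box1, phone_box2, phone_box3 and the z axis of tray, either way round below 0.1 rad and contact force between the fingers and phone_box1 below 0.05 N and x of phone_box2 in the frame of tray between -0.07 and 0.07 m and y of phone_box2 in the frame of tray between -0.13 and 0.13 m and z of phone_box2 in the frame of tray between 0.05 and 0.071 m and contact force between the fingers and phone_box2 below 0.05 N and x of phone_box3 in the frame of tray between -0.07 and 0.07 m and y of phone_box3 in the frame of tray between -0.13 and 0.13 m and z of phone_box3 in the frame of tray between 0.05 and 0.071 m and contact force between the fingers and phone_box3 below 0.05 N), for 0.3 s.
3. the red button is pressed down (value of joint ready above 0.004 m), for 0.05 s.
At the end, for the whole second after the job is handed in: both orange cases and all boxed phones (on a 50 x 30 mm end) on the tray, within 0.1 rad of upright, centres within 70 mm (tray x) and 130 mm (y) of its centre, released, at rest; button up; other cases in the rack within 30 mm and 0.15 rad of their start (all of step 2 and linear speed of each of order_case1, order_case2, phone_box1, phone_box2, phone_box3 below 0.02 m/s and angle between each of case_a, case_b, case_c's own z axis and vertical below 0.15 rad and distance of each of case_a, case_b, case_c from where it was at the start of the episode below 0.03 m and value of joint ready below 0.002 m); the robot touches nothing.
It fails at once if another case is pulled out of its place or tipped over (distance of any of case_a, case_b, case_c from where it was at the start of the episode above 0.05 m or angle between any of case_a, case_b, case_c's own z axis and vertical above 0.5 rad).
It fails at once if a bystander is moved by more than 40 mm (distance of any of flux_bottle, blue_jar, tape_roll, driver, old_phone, screw_tin from where it was at the start of the episode above 0.04 m).
Of phone_box1, phone_box2, phone_box3 only 2 to 3 are there at a start; the rules pass over those that are not, and their reading is None.
At some moment in a run one of ready_base may be knocked a few centimetres aside while the robot is not near it.
Once in a run the grip may slacken for a moment while it holds something.
It also fails if it takes over 208 s, if anything falls off the work surface, if the arm or the gripper's body presses on something with over 40 N, if the wrist force passes 120 N, or if a joint passes its speed limit or range.

## Working session

There is one attempt and no reset: what is moved stays moved. The work goes in short steps, each a Python script; the robot and the scene stay as the last script left them, time stands still between calls to the robot, and variables do not carry over. Pictures are saved under pics/ and viewed, and the job is handed in when it is done.

```bash
mkdir -p pics; ls; python3 - <<'E'
from station import arm, snapshot, camera_info
import cv2
for n in ("side","top"):
    cv2.imwrite(f"pics/{n}0.png",snapshot(n)); print(n,camera_info(n))
print(arm.read_time(),arm.read_tool_pos(),arm.read_eef_rot(),arm.read_opening())
E
```

```text
pics
side {'fx': 606.1610647688154, 'fy': 606.1610647688154, 'cx': 308.1689183479718, 'cy': 240.26417422424038, 'R': array([[-0.77997491, -0.62571526,  0.01093427],
       [-0.54028198,  0.66445678, -0.51632603],
       [ 0.31580773, -0.40862894, -0.85632229]]), 't': array([0.47413468, 0.23002432, 1.63149356])}
top {'fx': 560.3875371038242, 'fy': 560.3875371038242, 'cx': 318.18315786003706, 'cy': 236.0486884213581, 'R': array([[ 0.0228546 , -0.99973816,  0.00112804],
       [-0.9842439 , -0.02269825, -0.17535318],
       [ 0.17533287,  0.00289736, -0.98450495]]), 't': array([0.08329731, 0.4997637 , 1.28837878])}
0.1 [ 0.16371093 -0.62850681  0.30282582] [-0.70125756 -0.09068415  0.7014904  -0.08902494] 1.0016521473038416
```

View pics/side0.png

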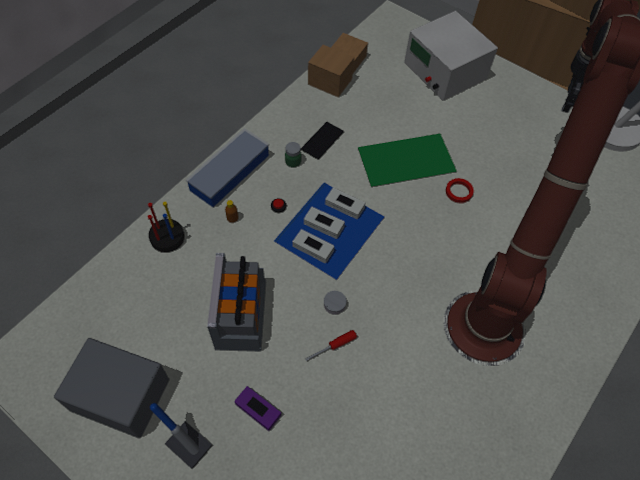

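View pics/top0.png

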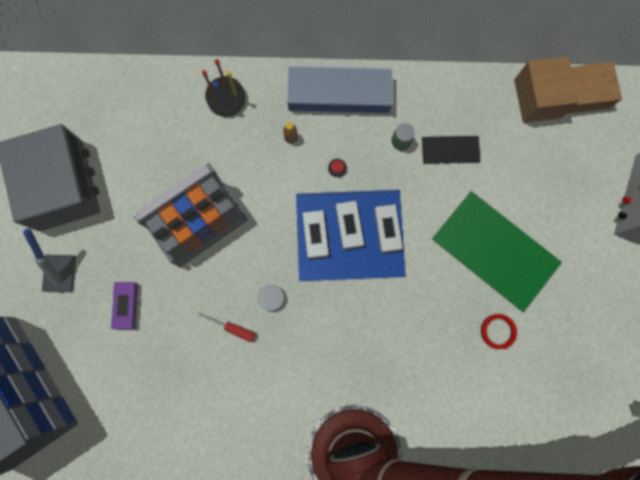

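```bash
cat > h.py <<'E'
import numpy as np, cv2
from station import arm, snapshot, camera_info
def p2w(cam,u,v,z):
    c=camera_info(cam); R=np.array(c['R']);t=np.array(c['t'])
    d=R.T@np.array([(u-c['cx'])/c['fx'],(v-c['cy'])/c['fy'],1.]); o=-R.T@t
    return o+d*(z-o[2])/d[2]
def w2p(cam,X):
    c=camera_info(cam); p=np.array(c['R'])@np.asarray(X,float)+np.array(c['t'])
    return np.array([c['fx']*p[0]/p[2]+c['cx'],c['fy']*p[1]/p[2]+c['cy']])
def crop(img,x0,x1,y0,y1,s,name):
    cv2.imwrite(f"pics/{name}.png",cv2.resize(img[y0:y1,x0:x1],None,fx=s,fy=s,interpolation=cv2.INTER_CUBIC))
E
python3 - <<'E'
from h import *
a=cv2.imread("pics/top0.png"); b=cv2.imread("pics/side0.png")
crop(a,125,265,155,275,5.7,"rt"); crop(b,195,285,240,360,5,"rs"); crop(a,285,425,130,290,3.7,"mt"); crop(a,420,580,180,320,4.5,"tt")
E
```

```text
(no output)
```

View pics/rt.png

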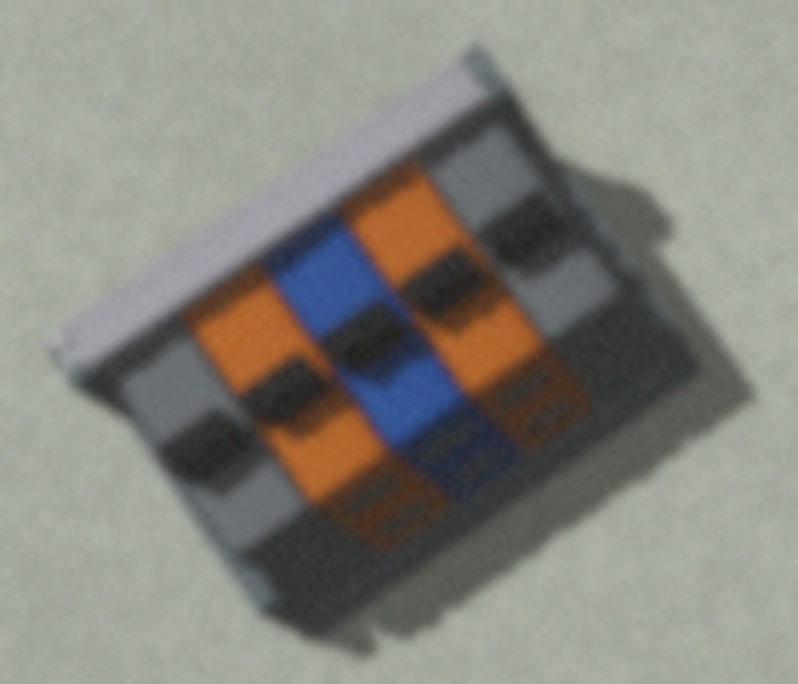

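View pics/rs.png

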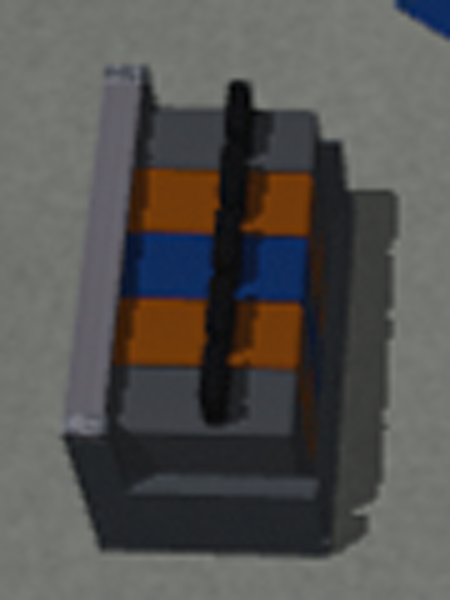

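View pics/mt.png

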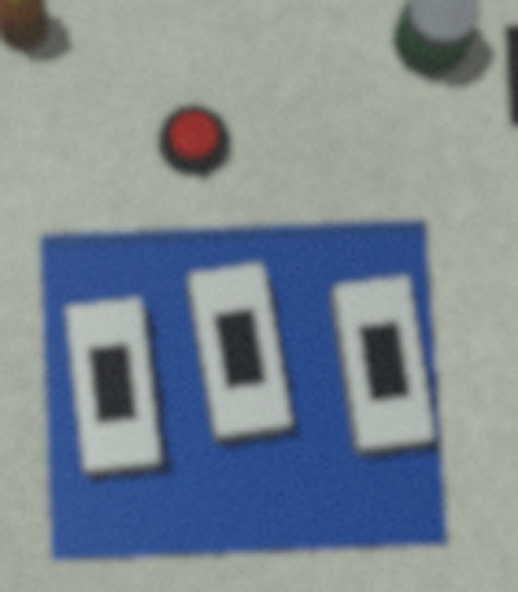

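View pics/tt.png

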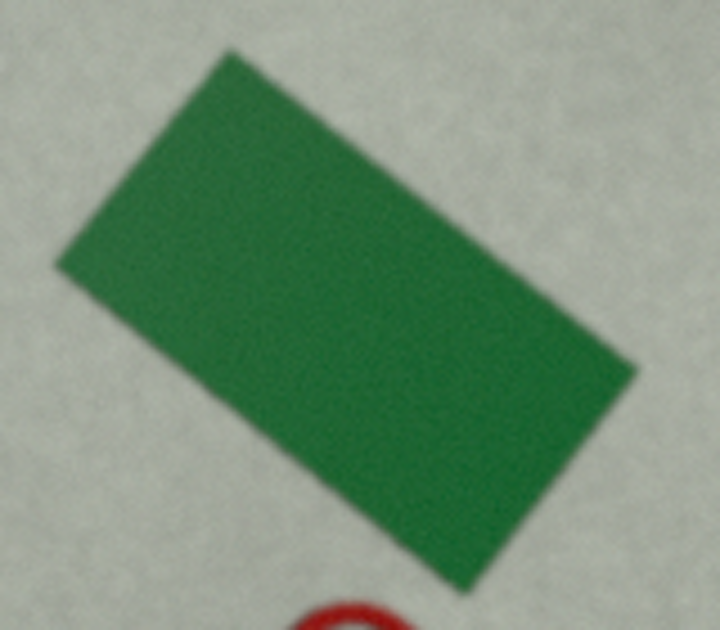

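```bash
cat > fit.py <<'E'
from h import *
from scipy.optimize import least_squares
def fit(obs,x0):
    # obs: list (cam,u,v,local xyz)
    def res(p):
        c,s=np.cos(p[2]),np.sin(p[2]); r=[]
        for cam,u,v,L in obs:
            X=[p[0]+c*L[0]-s*L[1],p[1]+s*L[0]+c*L[1],L[2]]; r+=list(w2p(cam,X)-[u,v])
        return r
    o=least_squares(res,x0); return o.x,np.sqrt(np.mean(o.fun**2)),o.fun.reshape(-1,2).round(1).tolist()
E
python3 - <<'E'
from fit import *
ys=np.array([91.2,54.9,18.3,-18.3,-54.9,-91.2])/1e3
t=[(245,550),(315,503),(388,445),(470,397),(540,345),(618,290)]
s=[(315,110),(312,172),(306,236),(303,300),(299,367),(295,432)]
T=[("top",125+u/5.7,155+v/5.7,(-.05,y,.136)) for (u,v),y in zip(t,ys)]
S=[("side",195+u/5,240+v/5,(-.05,y,.136)) for (u,v),y in zip(s,ys[::-1])]
c=p2w("top",195,215,.136);print(c)
for o in (T,S,T+S): print(fit(o,[c[0],c[1],.6]))
q=[(230,48),(55,264),(465,594),(638,370)]
L=[(.08,.14),(-.08,.14),(-.08,-.14),(.08,-.14)]
c=p2w("top",497,250,.006)
for yaw in (-.7,.7): print("tray",fit([("top",420+u/4.5,180+v/4.5,(*l,.006)) for (u,v),l in zip(q,L)],[c[0],c[1],yaw]))
B=[[(65,305),(143,297),(162,463),(85,473)],[(188,272),(265,263),(293,428),(217,438)],[(333,283),(408,276),(434,441),(360,450)]]
L=[(.055,.025),(.055,-.025),(-.055,-.025),(-.055,.025)]
for b in B: print("box",fit([("top",285+u/3.7,130+v/3.7,(*l,.033)) for (u,v),l in zip(b,L)],[.6,-.1,0]))
print("btn",p2w("top",285+194/3.7,130+134/3.7,.022), p2w("side",278.5,203.5,.022))
for n,u,v in (("tape",499,331),("oldph",451,150),("jar",403,134),("tin",272,298),("flux",290,130)): print(n,p2w("top",u,v,.02))
E
```

```text
[0.52260511 0.36964534 0.136     ]
(array([0.53123589, 0.38596533, 0.65144726]), np.float64(0.9300691685240204), [[-2.0, 1.3], [-0.5, 0.0], [0.5, 0.6], [-0.2, -0.5], [1.2, -0.9], [1.0, -0.6]])
(array([0.52925971, 0.38966303, 0.66454401]), np.float64(0.29039605481257674), [[0.0, -0.3], [-0.2, -0.3], [0.2, -0.3], [0.0, 0.0], [-0.0, 0.1], [-0.1, 0.8]])
(array([0.5305156 , 0.38746582, 0.65725612]), np.float64(0.8624375172660932), [[-2.4, 1.8], [-1.0, 0.3], [-0.1, 0.9], [-0.8, -0.3], [0.5, -0.8], [0.2, -0.5], [0.4, -1.0], [0.2, -1.1], [0.5, -1.1], [0.2, -0.8], [0.0, -0.7], [-0.1, -0.0]])
tray (array([ 0.47940854, -0.34091996, -0.67703527]), np.float64(0.6344358225623129), [[-0.1, -0.7], [-1.0, -0.2], [0.2, 0.9], [0.9, -0.2]])
tray (array([ 0.47940854, -0.34091996, -0.67703527]), np.float64(0.6344358225622917), [[-0.1, -0.7], [-1.0, -0.2], [0.2, 0.9], [0.9, -0.2]])
box (array([0.50513586, 0.10079562, 0.13846819]), np.float64(0.19789215004259075), [[0.3, 0.3], [-0.3, 0.1], [0.0, -0.0], [-0.0, -0.3]])
box (array([0.52967449, 0.01874903, 0.17537745]), np.float64(0.2873021929729253), [[0.4, 0.5], [-0.1, -0.1], [-0.1, -0.4], [-0.2, 0.0]])
box (array([ 0.5237108 , -0.0742723 ,  0.15297419]), np.float64(0.29506728332497534), [[0.0, 0.5], [0.2, -0.2], [0.2, -0.3], [-0.5, -0.0]])
btn [0.67811387 0.05123267 0.022     ] [0.67626883 0.05619843 0.022     ]
tape [ 0.28509238 -0.33542747  0.02      ]
oldph [ 0.72724198 -0.23087262  0.02      ]
jar [ 0.76630279 -0.11150349  0.02      ]
tin [0.35010459 0.20103722 0.02      ]
flux [0.77023735 0.17159036 0.02      ]
```

```bash
cat >> h.py <<'E'
from scipy.spatial.transform import Rotation as Ro
def tool(yaw,pitch,flip=False):
    """jaw axis horizontal, perpendicular to heading yaw; pitch = approach angle from straight down: + = fingers point outward along heading, - = back."""
    h=np.array([np.cos(yaw),np.sin(yaw),0]); x=np.sin(pitch)*h+np.array([0,0,-np.cos(pitch)])
    y=np.array([-np.sin(yaw),np.cos(yaw),0])*(-1 if flip else 1)
    return Ro.from_matrix(np.column_stack([x,y,np.cross(x,y)]))
def jawtool(yaw,pitch,flip=False):
    """jaw axis along heading yaw (in the tilt plane); pitch + = top leans back toward -heading (fingers outward)."""
    h=np.array([np.cos(yaw),np.sin(yaw),0]); x=np.sin(pitch)*h+np.array([0,0,-np.cos(pitch)])
    y=(np.cos(pitch)*h+np.array([0,0,np.sin(pitch)]))*(-1 if flip else 1)
    return Ro.from_matrix(np.column_stack([x,y,np.cross(x,y)]))
def tcp(g,R): return np.asarray(g,float)-0.054*R.as_matrix()[:,0]
TRAY=(0.4794,-0.3409,-0.677); RACK=(0.530,0.388,0.66)
PH=[(0.505,0.1008,0.138),(0.530,0.0187,0.175),(0.5237,-0.0743,0.153)]
def loc(P,x,y,z=0):
    c,s=np.cos(P[2]),np.sin(P[2]); return np.array([P[0]+c*x-s*y,P[1]+s*x+c*y,z])
E
python3 - <<'E'
from h import *
print("q",arm.read_joint_positions())
def t(g,R):
    q=arm.ik(tcp(g,R),R.as_quat()); return None if q is None else np.round(q,2).tolist()
for f in (0,1):
  print("flip",f)
  for p in (-60,-45,-30,-20,0):
    print("pick",p,[t((P[0],P[1],.027),tool(P[2],np.radians(p),f)) is not None for P in PH], t((*PH[0][:2],.2),tool(PH[0][2],np.radians(p),f)) is not None)
  for p in (30,45,60,70,80,90):
    print("place",p,[t(loc(TRAY,*xy,z),tool(TRAY[2],np.radians(p),f)) is not None for xy in ((45,-100),(-45,-100),(45,-20)) for xy in [np.array(xy)/1e3] for z in (.061,.12)])
  for p in (0,.15,.3,.4): 
    print("rack",p,[t(loc(RACK,-.012,y,z),jawtool(RACK[2],p,f)) for y in (.0366,-.0366) for z in (.155,.3)])
E
```

```text
q [ 1.28951424  0.61585881 -0.01263404  1.42475178  0.00810914  1.10340174
 -0.04042988]
flip 0
pick -60 [True, True, True] False
pick -45 [True, True, True] True
pick -30 [True, True, True] True
pick -20 [True, True, True] True
pick 0 [True, True, True] True
place 30 [True, True, True, True, True, True]
place 45 [True, True, False, False, True, True]
place 60 [True, True, False, False, True, True]
place 70 [True, True, False, False, True, False]
place 80 [True, True, False, False, True, False]
place 90 [True, True, False, False, True, True]
rack 0 [[-0.16, 0.97, -1.15, 1.53, 0.92, 1.25, -0.79], [-0.16, 0.82, -1.21, 1.34, 0.76, 1.47, -0.66], [-0.18, 0.83, -0.8, 1.53, 0.65, 1.07, -0.48], [-0.15, 0.71, -0.9, 1.34, 0.55, 1.35, -0.39]]
rack 0.15 [[-0.11, 0.96, -1.21, 1.66, 1.08, 1.13, -0.93], [-0.13, 0.73, -1.15, 1.48, 0.77, 1.25, -0.68], [-0.15, 0.77, -0.79, 1.66, 0.74, 0.86, -0.57], [-0.16, 0.6, -0.78, 1.48, 0.49, 1.1, -0.35]]
rack 0.3 [[-0.09, 0.89, -1.15, 1.79, 1.21, 0.94, -1.07], [-0.08, 0.67, -1.15, 1.62, 0.85, 1.05, -0.76], [0.04, 0.89, -1.15, 1.79, 1.18, 0.91, -0.92], [-0.04, 0.5
[... 762 characters left out ...]
, 1.38, -0.44, 1.28, -2.83], [-1.09, 0.89, 0.94, 1.56, -0.78, 1.1, -2.44], [-1.14, 0.79, 1.13, 1.38, -0.71, 1.41, -2.5]]
rack 0.15 [[-0.12, 0.92, -1.15, 1.66, 1.04, 1.09, 2.24], [-1.14, 0.57, 0.71, 1.52, -0.44, 1.05, -2.83], [-0.01, 0.93, -1.15, 1.66, 1.02, 1.08, 2.37], [-1.19, 0.73, 1.13, 1.51, -0.77, 1.21, -2.45]]
rack 0.3 [[-0.09, 0.89, -1.15, 1.79, 1.21, 0.94, 2.07], [-0.08, 0.67, -1.15, 1.62, 0.85, 1.05, 2.38], [0.04, 0.89, -1.15, 1.79, 1.18, 0.91, 2.22], [-1.16, 0.59, 0.94, 1.65, -0.7, 0.93, -2.48]]
rack 0.4 [[-0.9, 0.6, 0.24, 1.9, -0.42, 0.28, -2.82], [-0.05, 0.63, -1.15, 1.7, 0.93, 0.93, 2.3], [-0.65, 0.59, 0.08, 1.89, -0.27, 0.27, -2.83], [-1.19, 0.55, 0.94, 1.73, -0.79, 0.8, -2.4]]
```

```bash
python3 - <<'E'
from h import *
arm.move_j([0.65,0.5,0,1.45,0,1.19,0])
print(arm.read_tool_pos(), Ro.from_quat(arm.read_eef_rot()).as_matrix().round(2).tolist(), arm.read_time())
def t(g,R):
    q=arm.ik(tcp(g,R),R.as_quat()); return None if q is None else np.round(q,2).tolist()
for f in (0,1):
 for p in (45,55,60,70):
  print(f,p)
  for xy in ((45,-5),(-15,-60),(0,-60),(45,-115)):
    g=loc(TRAY,*np.array(xy)/1e3); y=np.arctan2(g[1],g[0]); r=np.hypot(*g[:2])
    print(xy,round(r,3),[t((g[0],g[1],z),tool(yy,np.radians(p),f)) for yy in (y,) for z in (.061,.13)])
E
```

```text
[ 0.47082189 -0.38831904  0.36701506] [[-0.0, 0.79, -0.61], [-0.0, -0.61, -0.79], [-1.0, 0.0, 0.0]] 1.575
0 45
(45, -5) 0.633 [[1.26, 1.17, -1.15, 2.23, 2.37, 1.13, -0.37], [1.27, 0.97, -1.15, 2.21, 2.23, 0.97, -0.37]]
(-15, -60) 0.573 [[1.35, 1.16, -1.15, 2.39, 2.41, 1.24, -0.49], [1.36, 0.93, -1.15, 2.37, 2.28, 1.04, -0.51]]
(0, -60) 0.588 [[1.35, 1.16, -1.15, 2.35, 2.4, 1.21, -0.46], [1.36, 0.94, -1.15, 2.33, 2.27, 1.02, -0.48]]
(45, -115) 0.637 [[1.43, 1.17, -1.15, 2.22, 2.37, 1.12, -0.36], [1.44, 0.97, -1.15, 2.2, 2.23, 0.97, -0.35]]
0 55
(45, -5) 0.633 [[1.26, 1.28, -1.15, 2.31, 2.63, 1.34, -0.45], [1.26, 1.07, -1.15, 2.31, 2.5, 1.19, -0.52]]
(-15, -60) 0.573 [None, None]
(0, -60) 0.588 [None, None]
(45, -115) 0.637 [[1.44, 1.28, -1.15, 2.3, 2.63, 1.33, -0.44], [1.44, 1.07, -1.15, 2.3, 2.5, 1.18, -0.51]]
0 60
(45, -5) 0.633 [[1.27, 1.35, -1.15, 2.34, 2.75, 1.45, -0.45], [1.26, 1.13, -1.15, 2.35, 2.62, 1.32, -0.55]]
(-15, -60) 0.573 [None, None]
(0, -60) 0.588 [None, None]
(45, -115) 0.637 [[1.44, 1.35, -1.15, 2.33, 2.75, 1.43, -0.44], [1.43, 1.13, -1.15, 2.34, 2.62, 1.31, -0.54
[... 760 characters left out ...]
2.31, 2.58, 1.08, 2.44]]
(-15, -60) 0.573 [None, None]
(0, -60) 0.588 [None, None]
(45, -115) 0.637 [[1.35, 1.16, -0.96, 2.3, 2.68, 1.23, 2.49], [1.35, 0.95, -0.96, 2.3, 2.58, 1.08, 2.45]]
1 60
(45, -5) 0.633 [[1.27, 1.35, -1.15, 2.34, 2.75, 1.45, 2.69], [1.26, 1.13, -1.15, 2.35, 2.62, 1.32, 2.6]]
(-15, -60) 0.573 [None, None]
(0, -60) 0.588 [None, None]
(45, -115) 0.637 [[1.44, 1.35, -1.15, 2.33, 2.75, 1.43, 2.7], [1.43, 1.13, -1.15, 2.34, 2.62, 1.31, 2.6]]
1 70
(45, -5) 0.633 [[1.28, 1.51, -1.16, 2.37, 3.02, 1.62, 2.77], None]
(-15, -60) 0.573 [None, None]
(0, -60) 0.588 [None, None]
(45, -115) 0.637 [[1.46, 1.51, -1.16, 2.36, 3.02, 1.61, 2.77], [1.43, 1.28, -1.15, 2.39, 2.86, 1.54, 2.63]]
```

```bash
cat > scan.py <<'E'
from h import *
import sys
def t(g,R):
    q=arm.ik(tcp(g,R),R.as_quat()); return None if q is None else np.round(q,2)
def scan(pts,zs,heads,pitches):
    for hd in heads:
        for p in pitches:
            out=[];ok=True
            for g in pts:
                rad=np.arctan2(g[1],g[0]); best=None
                y=rad+np.radians(hd) if heads_rel else hd
                for f in (0,1):
                    qs=[t((g[0],g[1],z),tool(y,np.radians(p),f)) for z in zs]
                    if all(q is not None for q in qs):
                        c=max(abs(q[2])for q in qs)
                        if best is None or c<best[0]: best=(c,f,qs[0].tolist())
                out.append(best)
            if any(out): print(hd,p,[b[:2] if b else None for b in out],[b for b in out if b][0][2],flush=True)
heads_rel=True
E
python3 - <<'E'
import scan; from scan import *
pts=[loc(TRAY,*np.array(xy)/1e3) for xy in ((45,-5),(-5,-60),(45,-115))]
scan.scan(pts,(.061,.13),(0,45,90,135,180,225,270,315),(20,30,45,60,70))
E
```

```text
Traceback (most recent call last):
AttributeError: 'function' object has no attribute 'scan'
```

```bash
python3 - <<'E'
from scan import *
pts=[loc(TRAY,*np.array(xy)/1e3) for xy in ((45,-5),(-5,-60),(45,-115))]
scan(pts,(.061,.13),(0,45,90,135,180,225,270,315),(20,30,45,60,70))
E
```

```text
0 20 [(np.float64(0.22), 0), (np.float64(0.16), 0), (np.float64(0.2), 0)] [0.65, 0.74, -0.09, 1.94, 0.58, 0.14, 0.97]
0 30 [(np.float64(0.2), 1), (np.float64(0.39), 1), (np.float64(0.2), 1)] [0.72, 0.75, -0.2, 2.08, 2.5, 0.25, 2.22]
0 45 [(np.float64(0.77), 1), (np.float64(0.96), 1), (np.float64(0.77), 1)] [1.08, 0.95, -0.77, 2.23, 2.54, 0.88, 2.4]
0 60 [(np.float64(1.15), 0), None, (np.float64(1.15), 0)] [1.27, 1.35, -1.15, 2.34, 2.75, 1.45, -0.45]
0 70 [None, None, (np.float64(1.16), 0)] [1.46, 1.51, -1.16, 2.36, 3.02, 1.61, -0.37]
45 20 [(np.float64(0.18), 1), (np.float64(0.23), 1), (np.float64(0.16), 1)] [0.83, 0.77, -0.18, 1.85, -0.44, 0.33, -0.3]
45 30 [(np.float64(0.45), 1), (np.float64(0.55), 1), (np.float64(0.43), 1)] [1.06, 0.82, -0.45, 1.93, -0.64, 0.16, 0.0]
45 45 [(np.float64(1.13), 0), (np.float64(1.14), 0), (np.float64(1.13), 0)] [1.52, 1.18, -1.13, 2.01, 1.86, 0.29, 0.95]
45 60 [(np.float64(0.98), 1), (np.float64(0.97), 1), (np.float64(0.98), 1)] [1.54, 1.22, -0.97, 2.06, 3.7, 0.24, 2.38]
45 70 [(np.float64(1.16), 0), (np.float64(1.16), 0), (np.float64(1.16), 0)] [1.6
[... 2670 characters left out ...]
64(0.46), 0), (np.float64(0.48), 0), (np.float64(0.48), 0)] [-0.05, 1.2, 0.46, 1.48, 0.71, 1.2, -0.88]
315 20 [(np.float64(0.17), 0), (np.float64(0.25), 0), (np.float64(0.19), 0)] [0.36, 0.77, 0.17, 1.86, 0.48, 0.35, 0.19]
315 30 [(np.float64(0.45), 0), (np.float64(0.57), 0), (np.float64(0.45), 0)] [0.12, 0.83, 0.45, 1.95, 0.71, 0.18, -0.14]
315 45 [(np.float64(0.79), 0), (np.float64(0.39), 0), (np.float64(0.8), 0)] [-0.0, 0.9, 0.48, 2.04, 1.81, 0.35, -1.36]
315 60 [(np.float64(0.18), 1), (np.float64(0.2), 1), (np.float64(0.37), 1)] [0.23, 0.95, -0.01, 2.08, 1.88, 1.02, 1.7]
315 70 [(np.float64(0.18), 1), (np.float64(0.2), 1), (np.float64(0.18), 1)] [0.06, 1.06, 0.18, 2.09, 1.89, 1.07, 1.52]
```

```bash
python3 - <<'E'
from scan import *
arm.move_j([-0.1,0.5,0,1.45,0,1.3,0])
for p in (-20,-25,-30,-35):
  for f in (0,1):
    print(p,f)
    for P in PH:
      R=tool(P[2],np.radians(p),f)
      q=[t((P[0],P[1],z),R) for z in (.028,.1)]; print([None if a is None else a.tolist() for a in q])
E
```

```text
-20 0
[[-0.01, 0.89, -0.36, 1.72, 0.28, 0.94, 1.21], [0.01, 0.78, -0.39, 1.69, 0.24, 1.07, 1.24]]
[[0.1, 0.9, -0.34, 1.68, 0.32, 0.98, 1.36], [0.12, 0.8, -0.37, 1.65, 0.29, 1.11, 1.38]]
[[0.24, 0.89, -0.3, 1.69, 0.35, 0.97, 1.48], [0.26, 0.79, -0.33, 1.66, 0.31, 1.1, 1.5]]
-20 1
[[-0.39, 0.88, 0.29, 1.73, -0.29, 0.93, -1.38], [-0.41, 0.77, 0.32, 1.71, -0.26, 1.06, -1.41]]
[[-0.28, 0.9, 0.32, 1.69, -0.24, 0.95, -1.25], [-0.29, 0.8, 0.35, 1.66, -0.21, 1.08, -1.26]]
[[-0.14, 0.9, 0.35, 1.7, -0.22, 0.93, -1.13], [-0.16, 0.8, 0.38, 1.68, -0.19, 1.06, -1.14]]
-25 0
[[-0.01, 0.93, -0.37, 1.65, 0.26, 1.06, 1.23], [0.01, 0.82, -0.39, 1.63, 0.22, 1.18, 1.25]]
[[0.1, 0.94, -0.34, 1.61, 0.31, 1.1, 1.37], [0.11, 0.84, -0.37, 1.58, 0.28, 1.22, 1.39]]
[[0.23, 0.93, -0.31, 1.62, 0.34, 1.09, 1.48], [0.24, 0.83, -0.33, 1.6, 0.31, 1.21, 1.5]]
-25 1
[[-0.39, 0.92, 0.3, 1.66, -0.28, 1.05, -1.39], [-0.41, 0.82, 0.33, 1.64, -0.25, 1.17, -1.41]]
[[-0.28, 0.94, 0.33, 1.62, -0.23, 1.06, -1.26], [-0.29, 0.84, 0.36, 1.6, -0.2, 1.19, -1.27]]
[[-0.15, 0.94, 0.36, 1.64, -0.2, 1.04, -1.15], [-0.17, 0.84, 0.39, 1.61
[... 444 characters left out ...]
 [-0.29, 0.88, 0.36, 1.53, -0.19, 1.3, -1.28]]
[[-0.16, 0.98, 0.37, 1.57, -0.18, 1.15, -1.16], [-0.17, 0.88, 0.4, 1.55, -0.15, 1.27, -1.17]]
-35 0
[[-0.01, 1.01, -0.38, 1.51, 0.23, 1.28, 1.25], [0.0, 0.91, -0.4, 1.5, 0.2, 1.39, 1.26]]
[[0.09, 1.02, -0.36, 1.47, 0.29, 1.33, 1.38], [0.1, 0.93, -0.38, 1.45, 0.27, 1.44, 1.39]]
[[0.21, 1.01, -0.32, 1.49, 0.34, 1.32, 1.48], [0.22, 0.91, -0.34, 1.47, 0.31, 1.43, 1.5]]
-35 1
[[-0.38, 1.0, 0.31, 1.53, -0.27, 1.28, -1.4], [-0.4, 0.91, 0.34, 1.51, -0.25, 1.39, -1.41]]
[[-0.28, 1.03, 0.35, 1.48, -0.21, 1.29, -1.28], [-0.29, 0.93, 0.37, 1.47, -0.18, 1.4, -1.28]]
[[-0.16, 1.03, 0.38, 1.5, -0.16, 1.26, -1.17], [-0.17, 0.93, 0.41, 1.49, -0.14, 1.37, -1.17]]
```

```bash
cat > ph.py <<'E'
from h import *
def pick(i,p=-25,z=.027):
    P=PH[i]; R=tool(P[2],np.radians(p)); q=R.as_quat()
    arm.move_gripper(.8)
    arm.movep(tcp((P[0],P[1],.12),R),q)
    arm.line_to(tcp((P[0],P[1],.05),R),.15)
    arm.line_to(tcp((P[0],P[1],z),R),.06)
    print("F",arm.read_ft_force().round(1))
    arm.move_gripper(0,60); print("open",arm.read_opening())
    arm.line_to(tcp((P[0],P[1],.16),R),.15)
    print("open",arm.read_opening(),"F",arm.read_ft_force().round(1),arm.read_time())
def guarded(p0,q,dz,step=.001,thr=2.0):
    f0=arm.read_ft_force(); p=np.array(p0,float)
    for k in range(int(dz/step)):
        p[2]-=step; arm.line_to(p,.02,q); 
        f=arm.read_ft_force()
        if (f-f0)[2]>thr: break
    print("contact at step",k,"dF",(f-f0).round(1)); return p
E
python3 - <<'E'
from ph import *
for a in ((.08,.14),(-.08,.14),(-.08,-.14),(.08,-.14)): print(w2p("side",loc(TRAY,*a,.006)).round(1))
for L in ((.055,.025),(.055,-.025),(-.055,-.025),(-.055,.025)): print(w2p("side",loc(PH[2],*L,.033)).round(1))
pick(2)
cv2.imwrite("pics/s1.png",snapshot("side")); cv2.imwrite("pics/t1.png",snapshot("top"))
b=cv2.imread("pics/s1.png"); crop(b,260,420,120,260,4.5,"s1c")
E
```

```text
[358.  146.4]
[371.5 186. ]
[457.8 170.9]
[441.1 132.6]
[325.8 198.3]
[333.9 186.6]
[366.4 201.8]
[358.6 213.9]
F [0.4 0.1 0.4]
open 0.574193463765063
open 0.5735128673767546 F [-0.7  0.3 -1.7] 7.325
```

View pics/s1c.png

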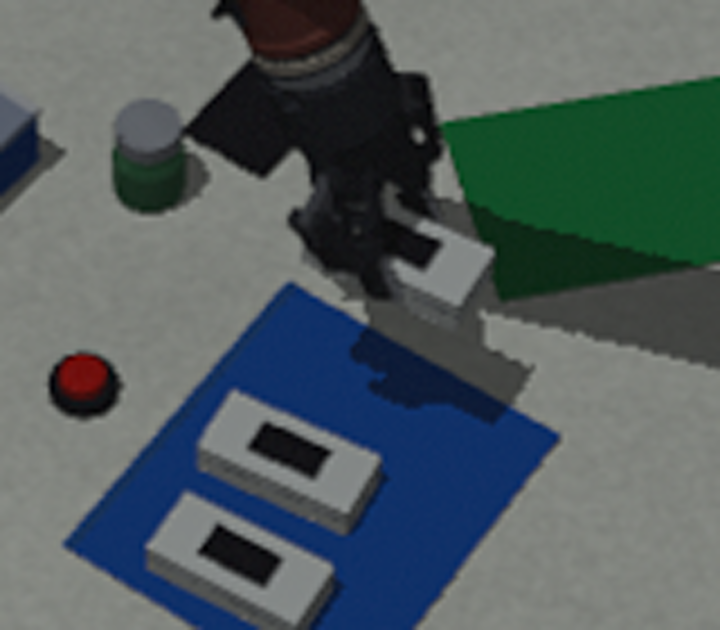

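```bash
cat >> ph.py <<'E'
def place(ty,p=65,off=.009,tx=0.,z0=.061,clear=.008,zpre=.17):
    yaw=TRAY[2]-np.pi/2; R=tool(yaw,np.radians(p)); q=R.as_quat()
    g=loc(TRAY,tx,ty+off); up=tcp((g[0],g[1],zpre),R); pre=tcp((g[0],g[1],z0+clear),R)
    print("ik",np.round(arm.ik(up,q),2),np.round(arm.ik(pre,q),2))
    arm.movep(up,q); print("open",arm.read_opening())
    arm.line_to(pre,.1); 
    arm.pause(.3); return guarded(pre,q,clear+.004)
def release(p,ty=None,w=.70):
    R=Ro.from_quat(arm.read_eef_rot()); x=R.as_matrix()[:,0]
    arm.move_gripper(w); print("F",arm.read_ft_force().round(1))
    b=np.array(p)-x*.07; arm.line_to(b,.08); arm.line_to(b+[0,0,.12],.2)
E
python3 - <<'E'
from ph import *
p=place(-.108)
print(arm.read_opening(),arm.read_time(),p)
cv2.imwrite("pics/s2.png",snapshot("side")); 
b=cv2.imread("pics/s2.png"); crop(b,340,480,90,210,5,"s2c")
E
```

```text
ik [-0.07  1.    0.71  1.73  0.63  0.98 -0.69] [-0.08  1.18  0.71  1.72  0.56  0.86 -0.77]
open 0.5778436032585686
contact at step 10 dF [-1.   0.4  2.1]
0.5702644300860329 13.55 [ 0.44803993 -0.37991906  0.08082139]
```

View pics/s2c.png

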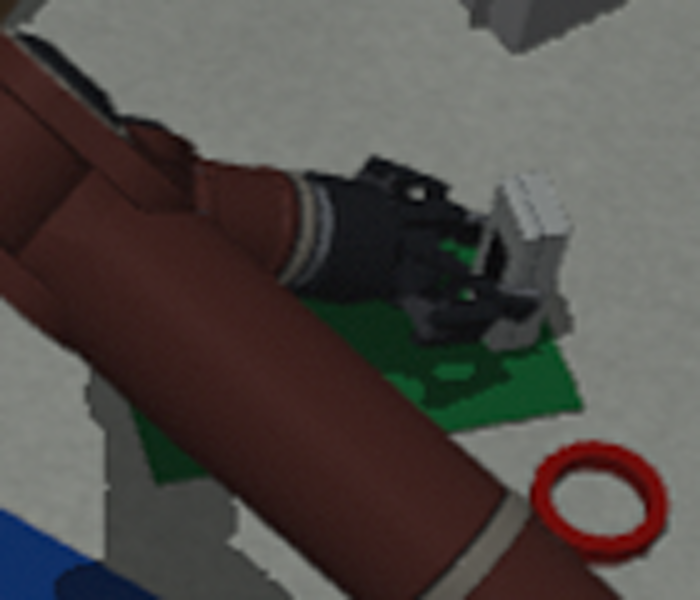

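```bash
python3 - <<'E'
from ph import *
release(arm.read_tool_pos())
arm.movep(tcp((.5,.02,.2),tool(.15,np.radians(-25))),tool(.15,np.radians(-25)).as_quat())
cv2.imwrite("pics/s3.png",snapshot("side")); cv2.imwrite("pics/t3.png",snapshot("top"));print(arm.read_time())
b=cv2.imread("pics/s3.png"); a=cv2.imread("pics/t3.png")
A=cv2.resize(b[100:210,345:485],(560,440),interpolation=2)
B=cv2.resize(a[180:330,420:580],(470,440),interpolation=2)
cv2.imwrite("pics/c3.png",cv2.resize(np.hstack([A,B]),(800,342)))
E
```

```text
F [0.1 0.  0.4]
17.6167
```

View pics/c3.png

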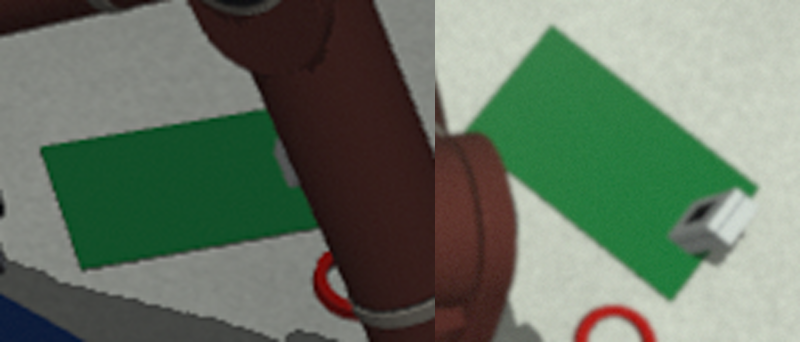

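View pics/t3.png

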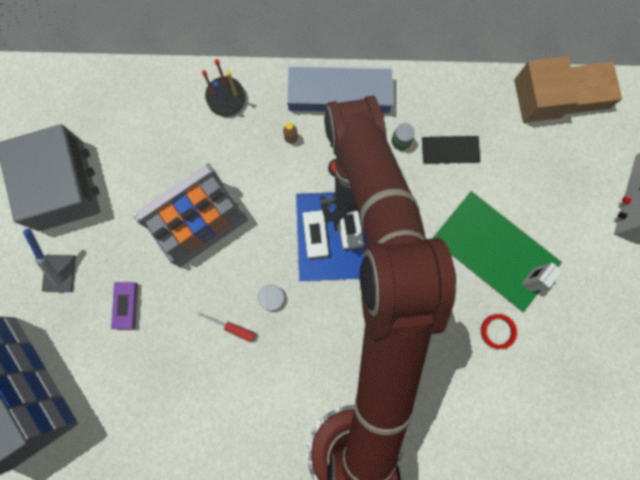

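```bash
python3 - <<'E'
from ph import *
pick(1)
cv2.imwrite("pics/s4.png",snapshot("side"))
p=place(-.058)
print(arm.read_opening(),arm.read_time(),p)
cv2.imwrite("pics/s5.png",snapshot("side")); 
b=cv2.imread("pics/s5.png"); a=cv2.imread("pics/s4.png")
cv2.imwrite("pics/c5.png",np.hstack([cv2.resize(b[100:210,345:485],(420,330),interpolation=2),cv2.resize(a[140:250,240:380],(380,300),interpolation=2)[:330] if 0 else cv2.resize(a[140:250,240:366],(378,330),interpolation=2)]))
E
```

```text
F [ 0.1 -0.3  0.1]
open 0.5736964245962075
open 0.5729898270912452 F [-0.3  0.1 -1.2] 20.7833
ik [-0.22  1.09  0.88  1.67  0.4   0.99 -0.52] [-0.21  1.26  0.87  1.67  0.29  0.89 -0.56]
open 0.5721641721487686
contact at step 10 dF [1.8 1.2 2.3]
0.5720028771126477 26.8333 [ 0.4793628  -0.34094628  0.08082139]
```

View pics/c5.png

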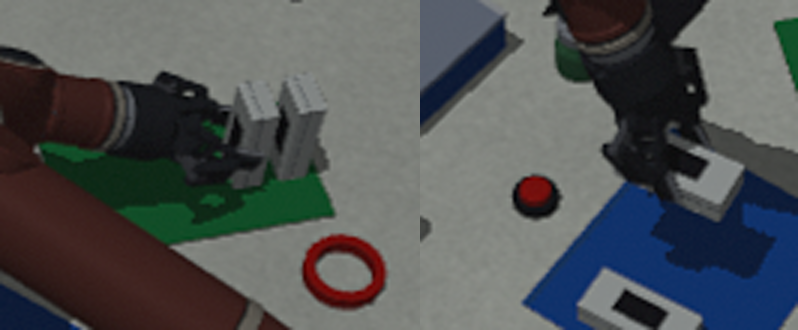

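```bash
python3 - <<'E'
from ph import *
release(arm.read_tool_pos())
print(arm.read_joint_positions().round(2))
arm.move_j([0.0,0.7,-.35,1.5,.25,1.3,1.25])
print(arm.read_tool_pos())
a=snapshot("top"); cv2.imwrite("pics/t6.png",a); print(arm.read_time())
pick(0)
p=place(-.008)
print(arm.read_opening(),arm.read_time(),p,arm.read_joint_positions().round(2))
cv2.imwrite("pics/s7.png",snapshot("side")); 
b=cv2.imread("pics/s7.png"); 
cv2.imwrite("pics/c7.png",np.hstack([cv2.resize(b[100:210,345:485],(420,330),interpolation=2),cv2.resize(a[180:320,420:580],(378,330),interpolation=2)]))
E
```

```text
F [-0.   0.1  0.1]
[-0.28  1.04  0.86  1.58  0.38  1.16 -0.49]
[0.57381462 0.07912541 0.24635507]
30.5167
F [-0.  -0.8 -0.2]
open 0.5703617019959866
open 0.5757193025464573 F [-0.   0.4 -1.8] 33.725
ik [-0.17  1.01  0.64  1.6   0.55  1.17 -0.7 ] [-0.18  1.19  0.66  1.6   0.46  1.06 -0.75]
open 0.5717193910256464
contact at step 10 dF [1.2 1.6 2.3]
0.5749014832466622 39.65 [ 0.51068568 -0.3019735   0.08082139] [-0.15  1.18  0.6   1.59  0.51  1.07 -0.8 ]
```

View pics/c7.png

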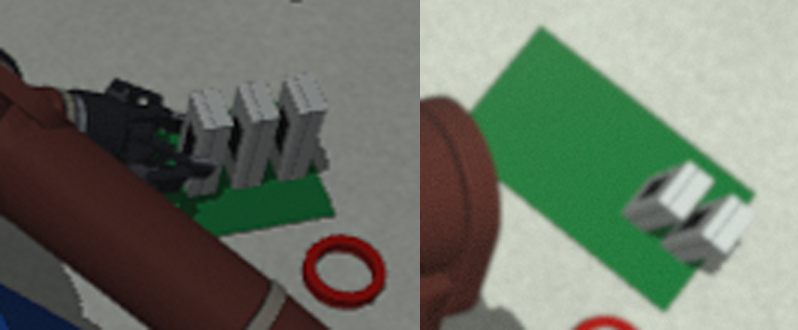

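```bash
python3 - <<'E'
from ph import *
release(arm.read_tool_pos())
print(arm.read_joint_positions().round(2))
arm.move_j([0.1,0.4,0,1.6,0,1.2,0])
arm.move_j([1.2,0.4,0,1.6,0,1.2,0])
a=snapshot("top");b=snapshot("side"); cv2.imwrite("pics/t8.png",a);cv2.imwrite("pics/s8.png",b); print(arm.read_time())
crop(a,130,255,160,260,6.4,"rt8"); crop(b,205,270,245,355,5.4,"rs8")
crop(b,350,470,90,200,5,"tray8")
E
```

```text
F [ 0.2 -0.5 -0.3]
[-0.22  0.99  0.62  1.49  0.52  1.34 -0.65]
44.8167
```

View pics/rt8.png

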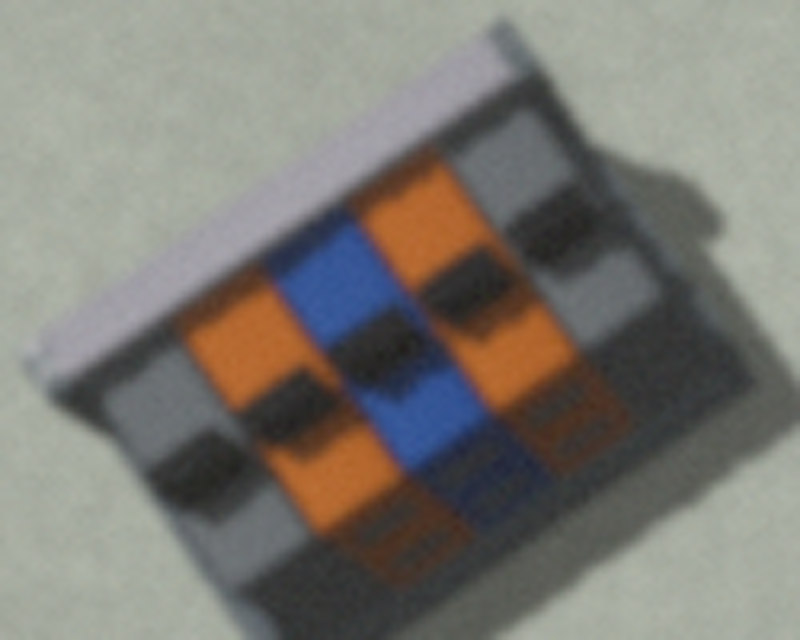

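View pics/rs8.png

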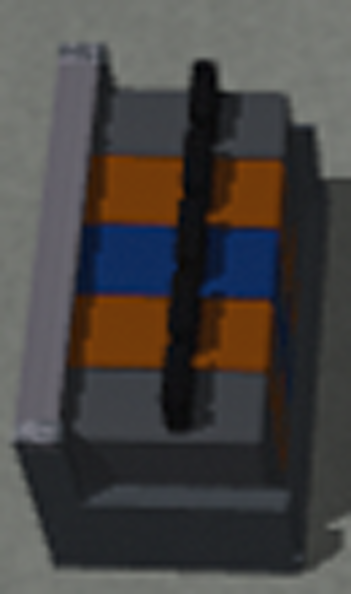

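View pics/tray8.png

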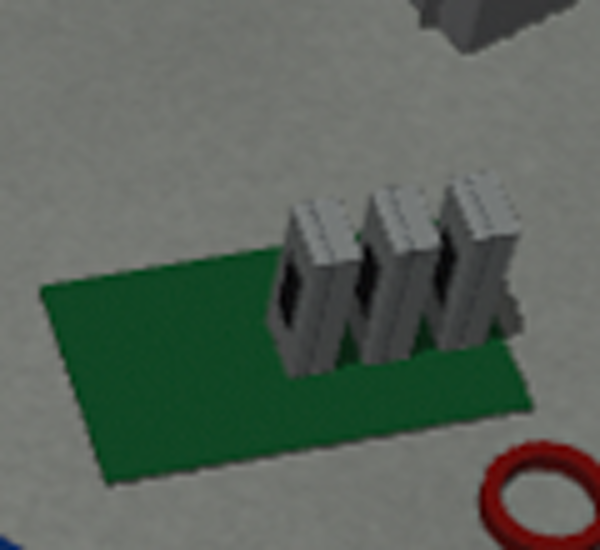

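```bash
python3 - <<'E'
from fit import *
ys=np.array([91.2,54.9,18.3,-18.3,-54.9,-91.2])/1e3
t=[(235,592),(318,535),(403,472),(497,416),(580,358),(665,300)]
s=[(288,92),(286,156),(281,226),(276,299),(270,370),(265,443)]
T=[("top",130+u/6.4,160+v/6.4,(-.05,y,.136)) for (u,v),y in zip(t,ys)]
S=[("side",205+u/5.4,245+v/5.4,(-.05,y,.136)) for (u,v),y in zip(s,ys[::-1])]
# tab tops centre (z .170): top img tabs ; top-left face centres
for o in (T,T[1:],S,T+S): print(fit(o,[.53,.39,.65]))
P=fit(T+S,[.53,.39,.65])[0]
im=cv2.imread("pics/t8.png"); im2=cv2.imread("pics/s8.png")
from h import loc
def draw(im,cam,off,sc):
    big=cv2.resize(im[off[1]:off[1]+100,off[0]:off[0]+125] if cam=="top" else im[245:355,195:285],None,fx=sc,fy=sc,interpolation=2)
    o=off if cam=="top" else (195,245)
    def pl(pts,c):
        q=np.array([(w2p(cam,loc(P,*p))-o+.5)*sc for p in pts]).astype(int); cv2.polylines(big,[q],True,c,1)
    for y in (-.0732,-.0366,0,.0366,.0732):
        pl([(-.05,y-.018,.136),(.05,y-.018,.136),(.05,y+.018,.136),(-.05,y+.018,.136)],(0,255,0))
        pl([(-.018,y-.015,.170),(-.006,y-.015,.170),(-.006,y+.015,.170),(-.018,y+.015,.170)],(0,255,255))
    pl([(.04,-.1,.157),(.04,.1,.157),(.06,.1,.157),(.06,-.1,.157)],(255,0,255))
    return big
A=draw(im,"top",(130,160),5.); B=draw(im2,"side",(195,245),4.5)
H=495; A=cv2.copyMakeBorder(A,0,max(0,H-A.shape[0]),0,0,0)[:H]; B=B[:H,:]
cv2.imwrite("pics/ov.png",np.hstack([A,B])[:, :]); print(A.shape,B.shape)
E
```

```text
(array([0.5302009 , 0.3854691 , 0.63760924]), np.float64(0.5211218865240055), [[-1.1, 0.5], [-0.2, 0.0], [0.5, 0.5], [-0.4, -0.2], [0.4, -0.4], [0.7, -0.5]])
(array([0.53010229, 0.38584592, 0.63402068]), np.float64(0.3767543548925386), [[-0.5, 0.0], [0.2, 0.5], [-0.6, -0.0], [0.3, -0.2], [0.6, -0.3]])
(array([0.52849563, 0.3889025 , 0.65888042]), np.float64(0.1934388464776734), [[0.3, -0.3], [-0.2, 0.2], [-0.1, 0.1], [-0.1, -0.3], [0.1, 0.0], [0.1, 0.2]])
(array([0.52956072, 0.38688671, 0.64714433]), np.float64(0.5924880687840812), [[-1.4, 1.0], [-0.5, 0.4], [0.0, 0.7], [-0.9, -0.1], [-0.2, -0.4], [0.0, -0.7], [0.9, -0.8], [0.2, -0.3], [0.1, -0.5], [0.0, -0.9], [0.0, -0.6], [-0.2, -0.4]])
(495, 625, 3) (495, 405, 3)
```

View pics/ov.png

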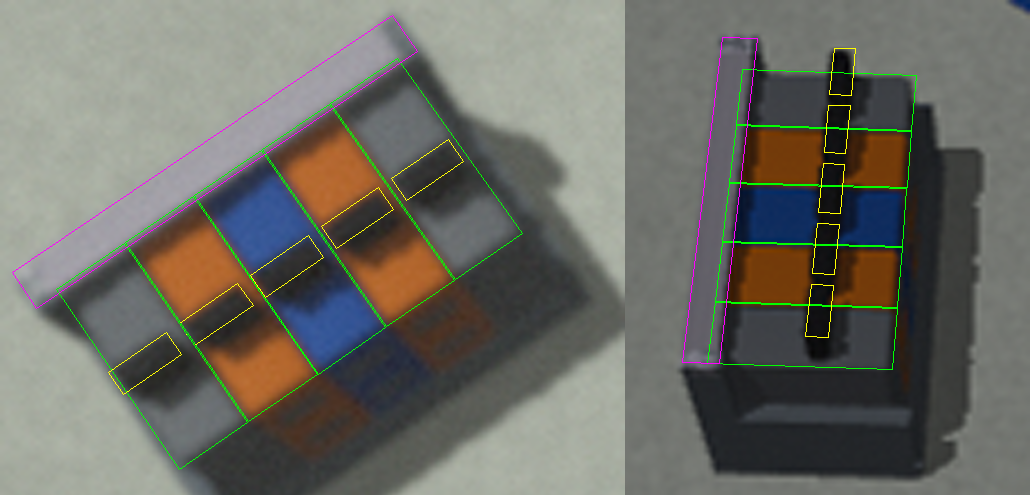

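```bash
sed -i 's/RACK=(.*)$/RACK=(0.5296,0.3869,0.647)/' h.py; grep -n RACK= h.py; cat > cs.py <<'E'
from h import *
GX,GZ=.038,.154   # grasp point relative to the case's front bottom edge
def cpose(base,y,px,pz,th,frame=None):
    """TCP pose for a case whose front bottom edge is at (px,y,pz) in frame base, tilted th"""
    c,s=np.cos(th),np.sin(th)
    g=loc(base,px+GX*c-GZ*s,y,pz+GZ*c+GX*s); R=jawtool(base[2],th)
    return tcp(g,R),R.as_quat()
E
python3 - <<'E'
from cs import *
arm.move_gripper(.53)
arm.move_j([-0.63,0.45,0,1.45,0,1.24,0])
print(arm.read_tool_pos(),Ro.from_quat(arm.read_eef_rot()).as_matrix()[:,1].round(2))
for y in (-.0366,.0366):
  for px,pz,th in ((-.05,.006,0),(-.05,.006,.15),(-.05,.006,.3),(-.05,.03,.3),(-.07,.045,.3),(-.07,.13,.3),(-.07,.18,.3),(-.07,.18,0)):
    q=arm.ik(*cpose(RACK,y,px,pz,th)); print(y,px,pz,th,None if q is None else np.round(q,2).tolist())
for ty in (.045,.1):
  for pz in (.006,.12): 
    q=arm.ik(*cpose(TRAY,ty,-.05,pz,0)); print(ty,pz,None if q is None else np.round(q,2).tolist())
E
```

```text
24:TRAY=(0.4794,-0.3409,-0.677); RACK=(0.5296,0.3869,0.647)
[0.49188553 0.3299489  0.39739253] [0.81 0.59 0.  ]
-0.0366 -0.05 0.006 0 [-0.61, 0.7, -0.0, 1.54, 0.0, 0.9, 0.04]
-0.0366 -0.05 0.006 0.15 [-0.6, 0.6, -0.01, 1.74, 0.0, 0.65, 0.04]
-0.0366 -0.05 0.006 0.3 [-0.58, 0.53, -0.03, 1.93, -0.0, 0.38, 0.05]
-0.0366 -0.05 0.03 0.3 [-0.58, 0.5, -0.02, 1.91, -0.0, 0.44, 0.05]
-0.0366 -0.07 0.045 0.3 [-0.58, 0.45, -0.03, 1.94, -0.01, 0.45, 0.05]
-0.0366 -0.07 0.13 0.3 [-0.58, 0.35, -0.02, 1.83, -0.01, 0.67, 0.06]
-0.0366 -0.07 0.18 0.3 [-0.58, 0.3, -0.01, 1.74, -0.01, 0.8, 0.06]
-0.0366 -0.07 0.18 0 [-0.61, 0.51, 0.0, 1.37, -0.0, 1.26, 0.04]
0.0366 -0.05 0.006 0 [-0.71, 0.69, -0.02, 1.55, 0.01, 0.9, -0.09]
0.0366 -0.05 0.006 0.15 [-0.73, 0.6, -0.01, 1.74, 0.03, 0.65, -0.1]
0.0366 -0.05 0.006 0.3 [-0.75, 0.53, 0.02, 1.93, 0.05, 0.38, -0.13]
0.0366 -0.05 0.03 0.3 [-0.75, 0.5, 0.01, 1.91, 0.05, 0.44, -0.13]
0.0366 -0.07 0.045 0.3 [-0.75, 0.45, 0.01, 1.95, 0.05, 0.45, -0.14]
0.0366 -0.07 0.13 0.3 [-0.74, 0.34, -0.0, 1.83, 0.05, 0.67, -0.13]
0.0366 -0.07 0.18 0.3 [-0.74, 0.3, -0.01, 1.75, 0.05, 0.8, -0.13]
0.0366 -0.07 0.18 0 [-0.72, 0.51, -0.01, 1.37, 0.01, 1.26, -0.08]
0.045 0.006 [0.18, 0.66, 0.53, 1.75, -0.42, 0.85, 0.22]
0.045 0.12 [0.12, 0.54, 0.62, 1.61, -0.34, 1.1, 0.15]
0.1 0.006 [0.11, 0.67, 0.49, 1.72, -0.4, 0.86, 0.1]
0.1 0.12 [0.07, 0.55, 0.56, 1.58, -0.32, 1.11, 0.03]
```

All feasible in clean configurations. Grasp the right-hand orange case (y = -36.6 mm), with the orange tab confirmed in the overlay.

```bash
cat >> cs.py <<'E'
def grab(y):
    arm.move_gripper(.53)
    p,q=cpose(RACK,y,-.05,.08,0); arm.movep(p,q)
    p,q=cpose(RACK,y,-.05,.03,0); arm.line_to(p,.1,q)
    p,q=cpose(RACK,y,-.05,.006,0); f0=arm.read_ft_force(); arm.line_to(p,.05,q)
    print("descent dF",(arm.read_ft_force()-f0).round(1))
def tilt(y,th1=.3,n=6):
    for th in np.linspace(0,th1,n+1)[1:]:
        p,q=cpose(RACK,y,-.05,.0065,th); arm.line_to(p,.05,q)
    print("tilt F",arm.read_ft_force().round(1),"open",arm.read_opening())
E
python3 - <<'E'
from cs import *
grab(-.0366)
print(arm.read_tool_pos())
cv2.imwrite("pics/s9.png",snapshot("side")); cv2.imwrite("pics/t9.png",snapshot("top"))
b=cv2.imread("pics/s9.png");a=cv2.imread("pics/t9.png")
cv2.imwrite("pics/c9.png",np.hstack([cv2.resize(b[220:350,190:300],(400,473),interpolation=2),cv2.resize(a[150:270,140:242],(400,473),interpolation=2)]))
E
```

```text
descent dF [-0.7  1.4 -1.6]
[0.54213355 0.35046774 0.21378266]
```

View pics/c9.png

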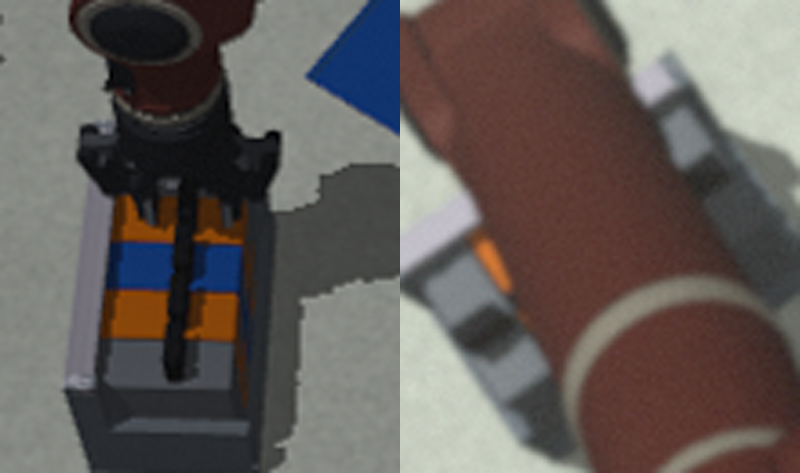

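```bash
python3 - <<'E'
from cs import *
f0=arm.read_ft_force()
arm.move_gripper(0,80); print("open",arm.read_opening(),"dF",(arm.read_ft_force()-f0).round(1))
tilt(-.0366); print(arm.read_time())
cv2.imwrite("pics/s10.png",snapshot("side"))
b=cv2.imread("pics/s10.png"); crop(b,190,310,220,350,4.5,"c10")
E
```

```text
open 0.12609753615531685 dF [0.3 1.3 0.3]
tilt F [ 0.5  0.6 -1.7] open 0.1292261545152512
52.9667
```

View pics/c10.png

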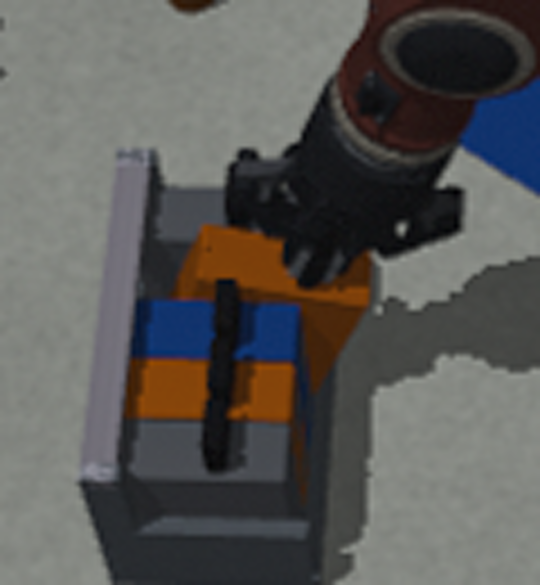

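```bash
cat >> cs.py <<'E'
def lift(y,th=.3):
    for px,pz,t_ in ((-.05,.030,th),(-.062,.040,th),(-.070,.055,th),(-.070,.185,th),(-.09,.20,th/2),(-.09,.21,0)):
        p,q=cpose(RACK,y,px,pz,t_); arm.line_to(p,.08,q)
        print(px,pz,"F",arm.read_ft_force().round(1),"open",round(arm.read_opening(),3))
E
python3 - <<'E'
from cs import *
lift(-.0366); print(arm.read_time())
cv2.imwrite("pics/s11.png",snapshot("side"))
b=cv2.imread("pics/s11.png"); crop(b,180,320,180,350,3.5,"c11")
E
```

```text
-0.05 0.03 F [ 0.3 -0.2 -2.5] open 0.126
-0.062 0.04 F [-0.5  0.1 -2.2] open 0.126
-0.07 0.055 F [ 0.7 -0.1 -2.3] open 0.124
-0.07 0.185 F [-0.1 -0.6 -1.6] open 0.128
-0.09 0.2 F [ 0.  -0.5 -3.3] open 0.124
-0.09 0.21 F [-1.2 -0.7 -1.5] open 0.123
56.8833
```

View pics/c11.png

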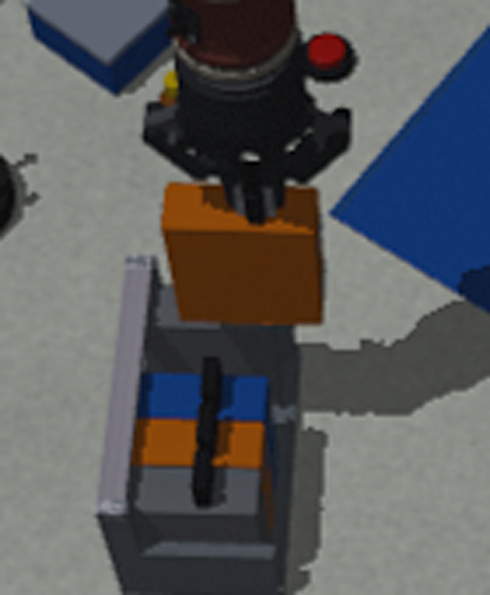

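```bash
cat >> cs.py <<'E'
def carry(ty,tx=0.,j1=None):
    p,q=cpose(TRAY,ty,-.05+tx,.16,0); print(np.round(arm.ik(p,q),2)); arm.movep(p,q)
    print("open",arm.read_opening())
def setdown(ty,tx=0.):
    from ph import guarded
    p,q=cpose(TRAY,ty,-.05+tx,.06,0); arm.line_to(p,.12,q)
    p,q=cpose(TRAY,ty,-.05+tx,.012,0); arm.line_to(p,.06,q); arm.pause(.3)
    return guarded(p,q,.014)
E
python3 - <<'E'
from cs import *
carry(.045); print(arm.read_time(),arm.read_joint_positions().round(2))
cv2.imwrite("pics/s12.png",snapshot("side"));cv2.imwrite("pics/t12.png",snapshot("top"))
b=cv2.imread("pics/s12.png"); a=cv2.imread("pics/t12.png")
cv2.imwrite("pics/c12.png",np.hstack([cv2.resize(b[60:210,330:480],(400,400),interpolation=2),cv2.resize(a[170:330,420:580],(400,400),interpolation=2)]))
E
```

```text
[ 0.14  0.5   0.58  1.55 -0.29  1.18  0.1 ]
open 0.12677645607310734
59.175 [ 0.14  0.5   0.58  1.55 -0.29  1.18  0.1 ]
```

View pics/c12.png

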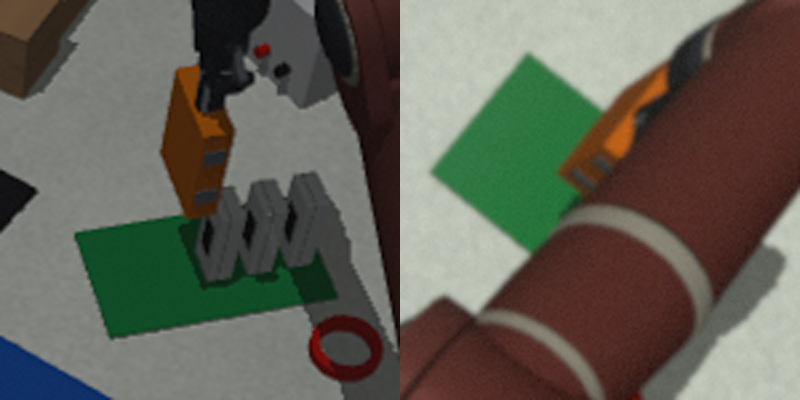

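```bash
python3 - <<'E'
from cs import *
p=setdown(.045); print(arm.read_opening(),arm.read_time(),p)
cv2.imwrite("pics/s13.png",snapshot("side"))
b=cv2.imread("pics/s13.png"); crop(b,330,480,80,200,5,"c13")
E
```

```text
contact at step 5 dF [-0.1  0.4  3.1]
0.1244686336203144 63.0083 [ 0.49823712 -0.29830701  0.214     ]
```

View pics/c13.png

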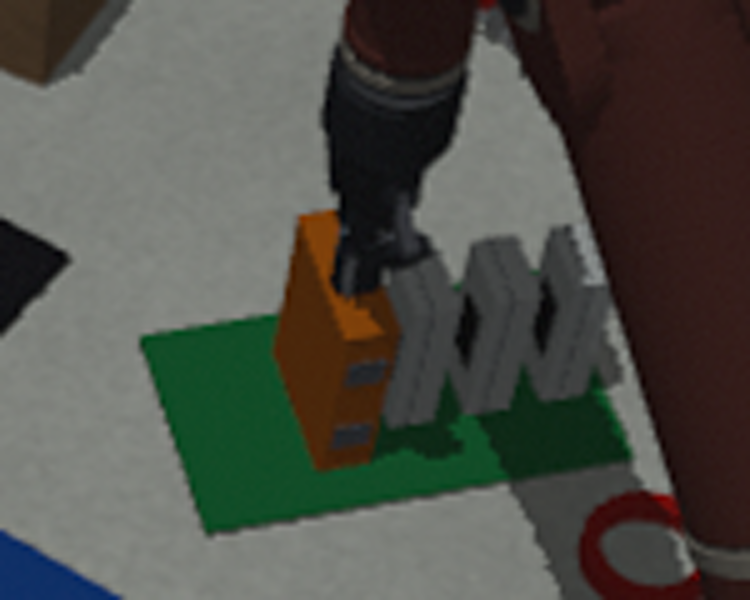

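```bash
python3 - <<'E'
from cs import *
arm.move_gripper(.5); p=arm.read_tool_pos(); arm.line_to(p+np.array([0,0,.05]),.06); arm.line_to(p+np.array([0,0,.17]),.2)
arm.move_j([-0.63,0.45,0,1.45,0,1.24,0])
a=snapshot("top");b=snapshot("side"); print(arm.read_time())
cv2.imwrite("pics/t14.png",a)
cv2.imwrite("pics/c14.png",np.hstack([cv2.resize(b[80:200,330:480],(450,360),interpolation=2),cv2.resize(b[230:360,190:300],(305,360),interpolation=2)]))
grab(.0366)
b=snapshot("side"); crop(b,190,300,220,350,4.5,"c15")
E
```

```text
67.55
descent dF [-0.5 -0.5 -0.9]
```

View pics/c14.png

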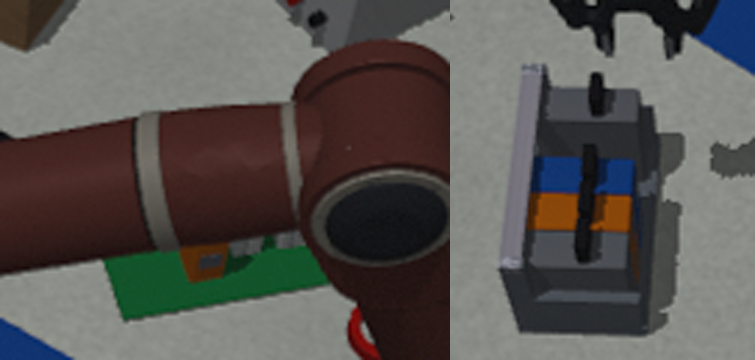

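View pics/c15.png

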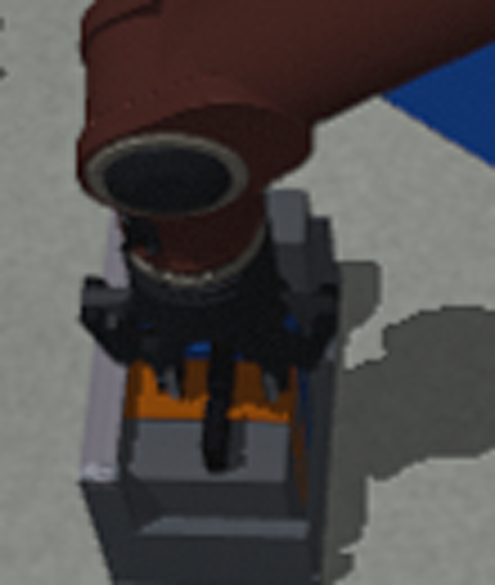

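Fingers straddle the second orange case's tab (at about (245,305) full-image); the blue one is behind it. Close, tilt, and lift.

```bash
python3 - <<'E'
from cs import *
arm.move_gripper(0,80); print("open",arm.read_opening())
tilt(.0366); 
b1=snapshot("side")
lift(.0366); print(arm.read_time())
b=snapshot("side"); cv2.imwrite("pics/c16.png",np.hstack([cv2.resize(x[190:350,180:320],(395,452),interpolation=2) for x in (b1,b)]))
E
```

```text
open 0.12404404858318205
tilt F [-0.5  1.1 -2.2] open 0.12719546427828954
-0.05 0.03 F [ 0.3 -0.2 -2.4] open 0.128
-0.062 0.04 F [ 0.1  0.2 -1.7] open 0.128
-0.07 0.055 F [-0.  -0.4 -3.6] open 0.121
-0.07 0.185 F [ 0.7  1.  -2.5] open 0.124
-0.09 0.2 F [-0.3 -0.2 -2.8] open 0.126
-0.09 0.21 F [-0.2 -0.6 -3.1] open 0.121
76.175
```

View pics/c16.png

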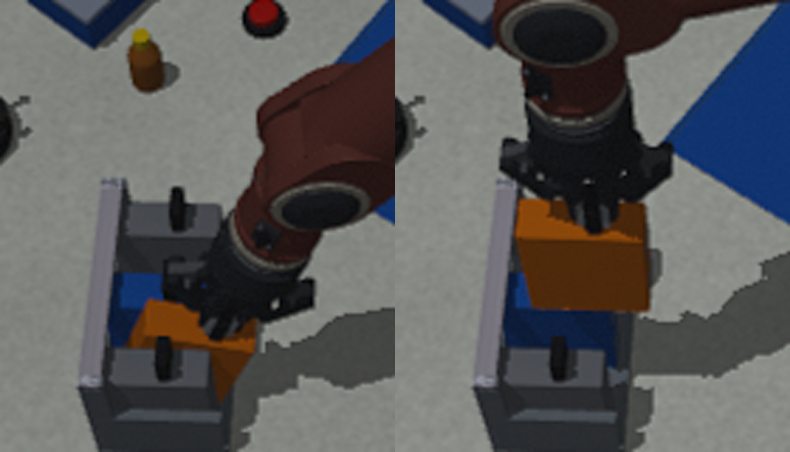

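```bash
python3 - <<'E'
from cs import *
carry(.1); b1=snapshot("side")
p=setdown(.1); print(arm.read_opening(),arm.read_time(),p)
b=snapshot("side"); cv2.imwrite("pics/c17.png",np.hstack([cv2.resize(x[70:200,330:480],(395,342),interpolation=2) for x in (b1,b)]))
E
```

```text
[ 0.03  0.52  0.62  1.52 -0.32  1.2   0.03]
open 0.1261117892761679
contact at step 6 dF [-0.4 -0.3  7.8]
0.12530263992464352 82.5583 [ 0.53269228 -0.25543695  0.213     ]
```

View pics/c17.png

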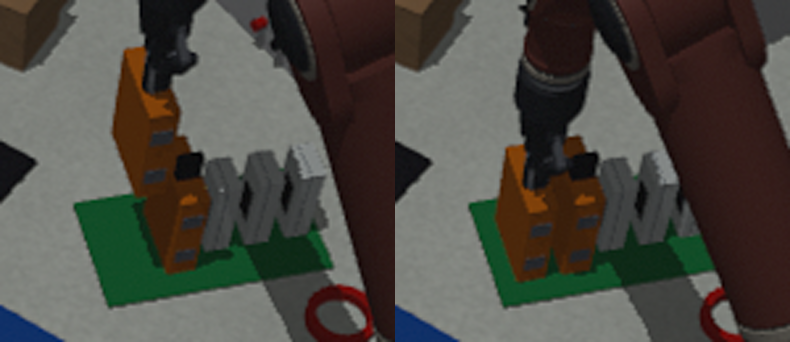

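```bash
python3 - <<'E'
from cs import *
arm.move_gripper(.5); p=arm.read_tool_pos(); arm.line_to(p+np.array([0,0,.05]),.06); arm.line_to(p+np.array([0,0,.17]),.2)
arm.move_gripper(0)
arm.move_j([-0.63,0.35,0,1.45,0,1.34,0])
arm.pause(.3)
arm.move_j([1.25,0.35,0,1.45,0,1.34,0])
a=snapshot("top");b=snapshot("side"); print(arm.read_time())
cv2.imwrite("pics/t18.png",a);cv2.imwrite("pics/s18.png",b)
cv2.imwrite("pics/c18.png",np.hstack([cv2.resize(b[70:200,330:480],(395,342),interpolation=2),cv2.resize(a[170:330,400:585],(395,342),interpolation=2)]))
E
```

```text
90.8167
```

View pics/c18.png

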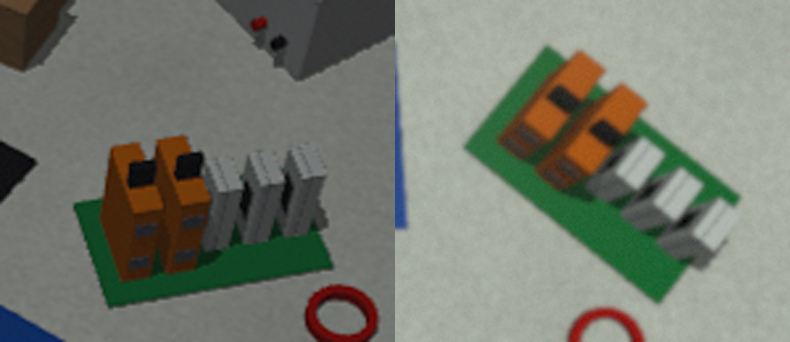

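View pics/t18.png

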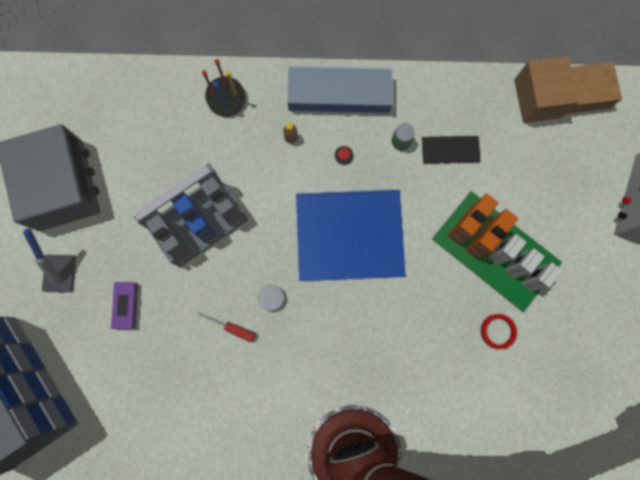

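View pics/s18.png

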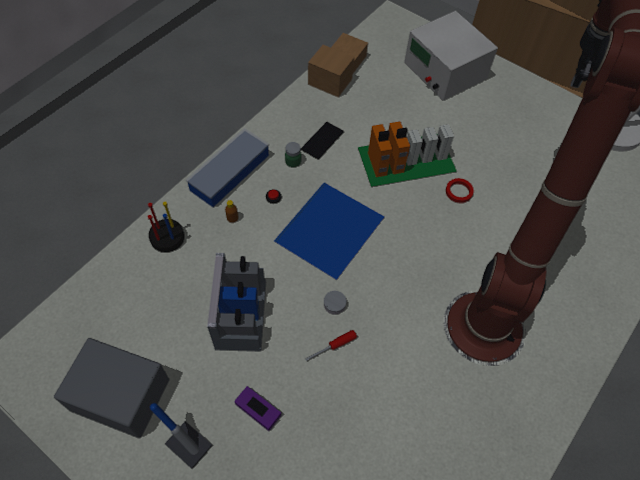

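```bash
python3 - <<'E'
from h import *
a=cv2.imread("pics/t18.png");b=cv2.imread("pics/s18.png")
cv2.imwrite("pics/c19.png",np.hstack([cv2.resize(a[135:175,324:364],(390,390),interpolation=2),cv2.resize(b[176:216,254:294],(390,390),interpolation=2)]))
for n,im,(x0,x1,y0,y1) in (("top",a,(324,364,135,175)),("side",b,(254,294,176,216))):
    c=im[y0:y1,x0:x1].astype(int); m=((c[...,2]>90)&(c[...,2]>2*c[...,1])).astype(np.uint8)
    n_,_,st,ce=cv2.connectedComponentsWithStats(m); k=1+np.argmax(st[1:,4]); u=ce[k]+[x0,y0]; print(n,u,st[k],p2w(n,*u,.021))
E
```

```text
top [343.5982906 153.2991453] [ 14  13  12  12 117] [0.71212248 0.03644444 0.021     ]
side [272.86206897 193.51724138] [15 14  9  8 58] [0.71335896 0.03859156 0.021     ]
```

View pics/c19.png

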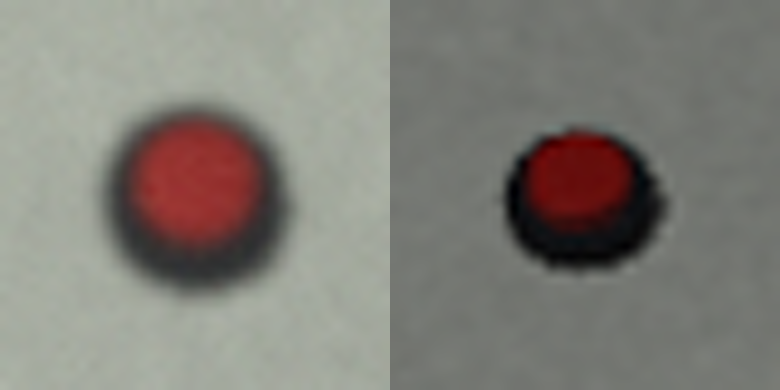

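```bash
python3 - <<'E'
from cs import *
X,Y=.7125,.0373
arm.move_gripper(0)
yaw=np.arctan2(Y,X); R=jawtool(yaw,0); q=R.as_quat()
arm.move_j([0.0,0.4,0,1.3,0,1.44,0])
arm.movep([X,Y,.18],q); arm.line_to([X,Y,.103],.08,q); arm.pause(.3)
cv2.imwrite("pics/s20.png",snapshot("side"))
b=cv2.imread("pics/s20.png"); crop(b,230,330,140,230,6,"c20")
print(arm.read_tool_pos(),arm.read_opening(),arm.read_ft_force().round(1),arm.read_time())
E
```

```text
[0.71260338 0.03730111 0.10330782] -0.002791289859709336 [-0.3  0.4  0.3] 96.1333
```

View pics/c20.png

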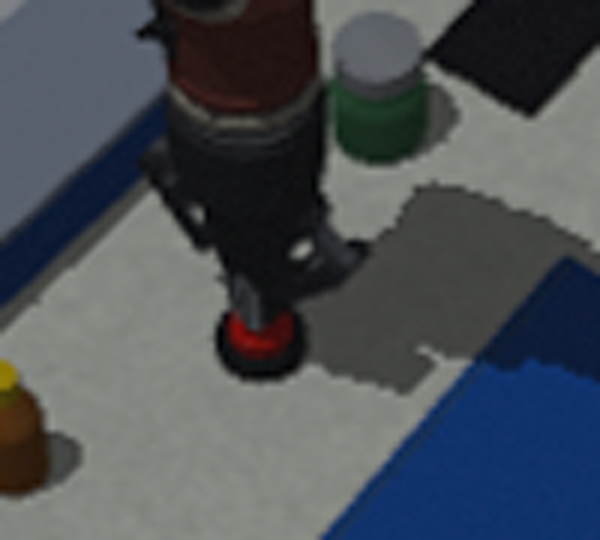

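```bash
python3 - <<'E'
from cs import *
X,Y=.7125,.0373; q=arm.read_eef_rot()
f0=np.mean([arm.read_ft_force() for _ in range(5)],0); z=.103
while z>.0865:
    z-=.001; arm.line_to([X,Y,z],.02,q); arm.pause(.05)
    f=arm.read_ft_force()-f0; print(round(z,4),arm.read_tool_pos()[2].round(4),f.round(1))
    if f[2]>14: break
arm.pause(.3)
arm.line_to([X,Y,.13],.05,q); arm.line_to([X,Y,.25],.15,q)
print(arm.read_time())
E
```

```text
0.102 0.1019 [ 0.2 -0.1  0.5]
0.101 0.1009 [ 0.5 -1.   0.7]
0.1 0.0999 [-0.8 -0.5 -0.4]
0.099 0.0989 [ 1.   0.2 -1.4]
0.098 0.098 [ 0.5  0.6 -1. ]
0.097 0.0969 [ 0.5  0.2 -0.4]
0.096 0.096 [ 1.   0.3 -0.3]
0.095 0.0949 [ 0.7 -0.5  0.1]
0.094 0.0942 [ 0.2 -0.1  1.5]
0.093 0.0932 [0.1 0.  2.3]
0.092 0.0921 [-0.2 -0.8  2.7]
0.091 0.0911 [-0.4 -0.6  3.5]
0.09 0.0901 [ 0.  -0.5  3.7]
0.089 0.0891 [-0.8 -0.3  4.9]
0.088 0.0888 [-1.9 -0.4  6.6]
0.087 0.0887 [-3.7 -0.4 11.1]
0.086 0.0886 [-5.  -0.6 14.1]
103.5167
```

```bash
python3 - <<'E'
from h import *
arm.move_j([-0.63,0.35,0,1.45,0,1.34,0]); arm.pause(.5)
a0=snapshot("top")
arm.move_j([1.25,0.35,0,1.45,0,1.34,0]); arm.pause(.5)
a=snapshot("top");b=snapshot("side"); print(arm.read_time(),arm.read_ft_force().round(1))
cv2.imwrite("pics/t21.png",a)
cv2.imwrite("pics/c21.png",np.vstack([np.hstack([cv2.resize(b[70:200,330:480],(395,290),interpolation=2),cv2.resize(a[170:330,400:585],(395,290),interpolation=2)]),np.hstack([cv2.resize(b[170:220,240:310],(395,290),interpolation=2),cv2.resize(b[230:360,180:340],(395,290),interpolation=2)])]))
E
```

```text
109.35 [ 1.1 -0.1  0.2]
```

View pics/c21.png

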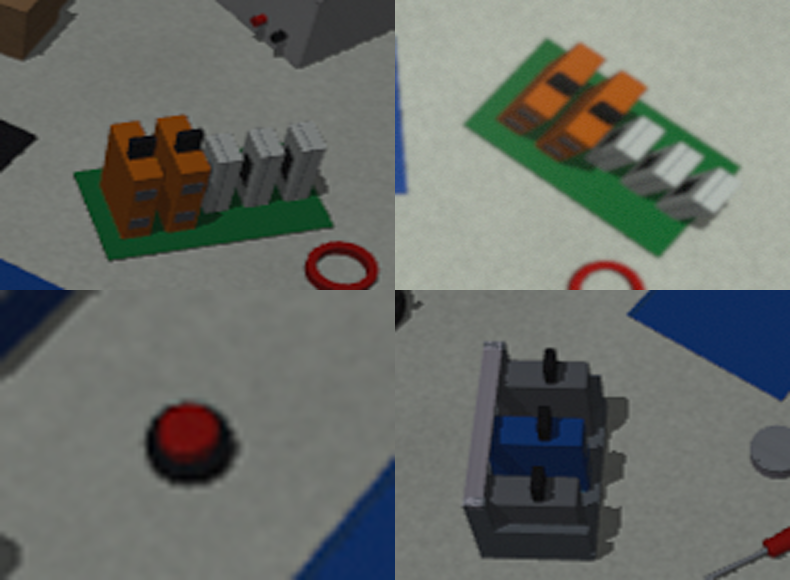

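View pics/t21.png

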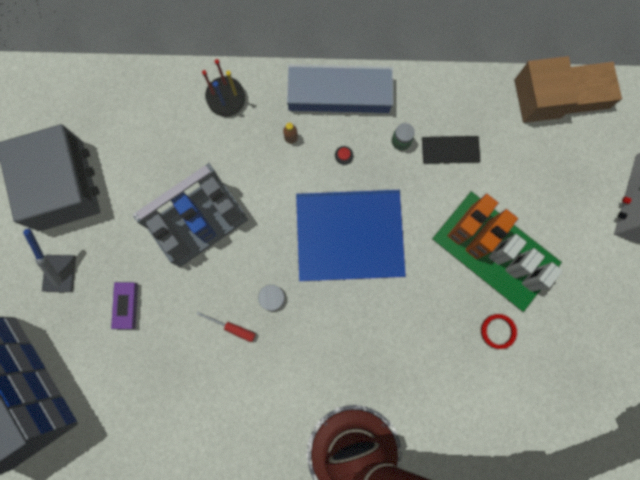

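All five items stand on the tray, the button is back up, three cases remain upright in the rack, and the bystanders sit where they started. The arm is clear, so I am handing in.

```bash
python3 - <<'E'
from station import ticket
print(ticket.finish_job())
E
```

```text
the job is handed in; nothing more can be done
None
```

I set out the full order on the tray, pressed the red button and handed the job in at about 109 s of the 208 s allowed; handing in gives no verdict.

- **Phones:** All three white boxed phones stand on their short ends, in a line toward one end of the tray. I left the purple look-alike where it was.
- **Orange cases:** I tilted each one forward 0.3 rad in the rack, lifted it over the lip and stood it on the tray. The two grey cases and the blue one still stand in the rack.
- **Button:** It had been knocked about 4 cm aside during the run, so I located it again from both cameras. It went down to its stop, about 6 mm of travel, and the last picture shows it back up.

The last pictures show all five items upright and apart on the tray, the other things on the bench where they started, and the arm clear. I saw no slip in the grip readings I took. I judged the final positions on the tray by eye from the pictures, not by measuring them. The only readings that disagreed were the two cameras' fixes for the rack, by a few millimetres. I used a fit to both, and the grasps went in cleanly.

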